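Slide the top chamber plate off its stack and seat it on the microscope stage

TASK

Load the microscope stage: slide the top plate with the window sideways off its stack straight onto the stage beside it, without lifting it and without disturbing the plates under it. Centre it between the stage's two sides, then push it back under the two spring clips until it sits square and home against the rear fence. The stage is finely aligned: against the fence itself press with about 5 newtons, never 10; leave everything else where it is.

Things in the scene. Friction and masses are not known exactly. Their poses are not given: they have to be found in the camera images.
- stage: The microscope stage: an aluminium plate 180 x 130 mm on four posts, its flat top 80 mm above the table. Origin on the table straight below the centre of the round 36 mm light opening; x points to the rear fence (roughly away from the robot), y to the left, z up. The stage top spans x from -105 to +75 mm and y from -65 to +65 mm; both sides and the front are open.
- fence: The rear fence, a fixed aluminium bar 118 mm long (along y), 16 mm deep and 12 mm high standing on the stage top, its front face 50 mm beyond the centre of the light opening, so a plate flush against it and centred between the sides lies with its centre over the opening. Origin on the stage top at the light opening's centre, axes as stage. Solid: it does not give.
- clip_l (a joint): Left spring clip: a leaf hinged over the fence that reaches towards the front, with a 12 mm roller at its end, 33 mm left of the middle, its axle 18 mm in front of the fence. 0 rad = resting, its roller's underside 7.5 mm above the stage top; a 9 mm plate pushed under it lifts it by about 0.05 rad. Pushing a plate under the two takes a few newtons in all, then they only roll.
- clip_r (a joint): Right spring clip, the same, 33 mm right of the middle.
- window_top_centre (a point): Centre (4.5 mm above its underside) of the plate to be loaded: the top one of three loose 100 x 100 x 9 mm dark metal plates with a 44 mm square window, stacked on a laboratory jack right beside the stage, on its left or its right. Axes along its edges, x roughly away from the robot. Its underside is 2 mm higher than the stage top, and its near edge 3 to 15 mm from the stage's edge.
- window_mid_centre (a point): Centre of the windowed plate directly below the top one.
- window_low_centre (a point): Centre of the lowest windowed plate, on the jack.
- jack_a: Laboratory jack, 96 x 96 mm, 64 mm high, under the windowed stack, fixed; origin on the table under its centre; a 28 mm black knob sticks out 74 mm from the centre towards the robot, 32 mm high.
- jack_b: The same jack on the other side of the stage, under the stack of blank plates.
- blank_top_centre (a point): Centre of the top one of three loose blank (windowless) 100 x 100 x 9 mm plates on the other jack; not needed.
- blank_mid_centre (a point): Centre of the middle blank plate.
- blank_low_centre (a point): Centre of the lowest blank plate.
- dish: Small clear dish, 38 mm across and 11 mm high, standing on the top blank plate; origin under its centre.
- pipette_jar: Amber glass jar, 64 mm across, 85 mm high, on the table; origin under its centre.
- objective: Brass objective lens, 34 mm across, 46 mm high, on the table; origin under its centre.
- driver: Screwdriver lying on the table.
- electrode_holder: Small electrode holder, about 95 mm long and 20 mm high, lying on the table.
- window_top: The same top windowed plate (aluminium or steel, which cannot be seen: 0.2 to 0.56 kg), origin at the centre of its underside. Too wide to grip across; pushed by its edge it slides with 1 to 7 N (more if also pressed down), a drag to be told from the push that reaches the fence. In the stack it lies 33 to 51 mm nearer the front than its place at the fence.
Mind the look-alikes: they are no part of the job. Leave any orange look-alike of the window_top alone. What is shaped like the stage but pink is not meant.

How it is judged:
By the outcome, as a careful person would: the job done as asked, in the order asked, and still so for the second after the job is handed in, with the robot touching nothing.
It also fails if it takes over 64 s, if anything falls off the work surface, if the arm or the gripper's body presses on something with over 40 N, if the wrist force passes 120 N, or if a joint passes its speed limit or range.

ROBOT

A 6-joint arm with a two-finger parallel gripper is mounted at the origin on the work surface. World frame = base frame: x ahead of the robot, y to its left, z up, the work surface at z = 0. Lengths are in mm, angles in rad, forces in N, time in s.
With the tool pointing down it reaches from about 400 to 925 mm from the base axis. Payload 12.5 kg.
Tool frame: the origin (TCP) lies at the very end of the fingers, on their centre line; the grasp point (between the pads) lies 19 mm behind it; z points along the fingers, y is the direction in which the jaws open and shut (so a half turn about z gives the same grasp; the last joint's range is limited). The gripper opens to 95 mm and grips with 3 to 60 N. Pads are 20 mm wide; open, the fingers measure 119 mm over their backs; the gripper's body (75 mm by 180 mm) begins 59 mm behind the grasp point.
Start: joints at [-1.217, 0.491, 1.559, -0, 1.092, -0.106], TCP at [277.381, -560.099, 177.961] pointing down, gripper open.
Joint ranges: [-3.1, 3.1], [-0.84, 2.19], [0.05, 2.79], [-1.13, 4.28], [0.06, 2.93], [-2.69, 2.69]. Speed limits (rad/s): [2.22, 2.22, 2.79, 3.14, 3.14, 3.14].

INTERFACE

Orientations are given as [roll, pitch, yaw] about the fixed x, y, z axes, in that order (R = Rz(yaw) Ry(pitch) Rx(roll)).
In Python, from cell import env gives the robot as it stands.
- The arm moves only by the shell command python3 -m pendant 'ROWS'. ROWS is JSON, a list that holds one entry, the list of rows, each a list of 5 numbers: the opening, from 0 (shut) to 1 (fully open), then the shift along the tool's x, y, z in m, then the turn about the tool's z in rad. A call has exactly 8 rows; each row is the pose to reach, as a shift and turn from the pose commanded when the call began, along the tool's axes at that moment; what a row does not reach only later rows make up. A row lasts 1/10 s, in which the tool goes at most 50 mm and 8.59 degrees, less where a joint would pass 70% of its speed; a pose out of reach is approached as far as the arm can. A call with a gripper value outside its range is refused whole. The fingers move at their own pace and stop on an object; the grip force is fixed at half the most. Time passes only in rows, so rows that repeat a pose let the fingers close, or fill a call up. It gives the time, the measured TCP pose, the force and the opening at its end, in the units of the state.
- env.state(): the state, without advancing time (a new reading comes with each control period).
- env.read_camera(name): name is "scene" or "top" or "wrist"; returns a dict with "image" (384x512x3 uint8, blue, green, red), "range_z" (384x512 float32, mm along the optical axis (not along the pixel's ray), 0 where there is no reading), "fx", "fy", "cx", "cy" (pixels), "rvec" (rotation vector, rad) and "tvec" (3), from world to camera coordinates, as OpenCV has them; the wrist camera has in their place "tool_from_camera" (4x4, takes a point from camera to tool coordinates, whose origin is the TCP and whose axes are the flange's). Camera axes: x right, y down, z forward; pixel columns grow to the right and rows downward; lengths in mm; the calibration is good to about 2 mm. A picture is of the moment at which its call begins: read the wrist's pose just before it.
- env.job_done(): hands the job in, once; it reports no verdict.
The state is a dict: "t": time; "joints": joint angles; "qvel": joint speeds; "tau": joint torques, N m; "eef_pos": TCP position; "tcp_rot": TCP orientation; "ft_force": force on the tool from outside, world axes, zero at the start; "moment": the same for the moment, N m; "opening": opening from 0.0 (shut) to 1.0 (fully open).
Only numpy, scipy, OpenCV 4.12 (cv2) and the standard library are available. Lean on these libraries where they do the work, as an engineer would, in place of code of your own. Each camera call takes 0.05 s, during which the arm holds its last target. There are 200 camera calls.

## Working session

There is one attempt and no reset: what is moved stays moved. The work goes in short steps, Python scripts to look and compute and a shell command to move; the robot and the scene stay as the last step left them, time stands still between calls to the robot, and variables do not carry over. Pictures are saved under pics/ and viewed, about 8 in all and at most 12, crops included, and the job is handed in when it is done.

```bash
ls; mkdir -p pics; cat > h.py <<'E'
import numpy as np,cv2
from cell import env
def cam(n):
    s=env.state();c=env.read_camera(n);c['s']=s
    K=np.array([[c['fx'],0,c['cx']],[0,c['fy'],c['cy']],[0,0,1]])
    if n!='wrist':
        R=cv2.Rodrigues(np.array(c['rvec'],float))[0];t=np.array(c['tvec'],float).ravel()
        T=np.eye(4);T[:3,:3]=R.T;T[:3,3]=-R.T@t
    else:
        from scipy.spatial.transform import Rotation as Ro
        A=np.eye(4);A[:3,:3]=Ro.from_euler('xyz',s['tcp_rot']).as_matrix();A[:3,3]=s['eef_pos']
        T=A@np.array(c['tool_from_camera'])
    z=c['range_z'];v,u=np.mgrid[:z.shape[0],:z.shape[1]]
    P=np.stack([(u-c['cx'])/c['fx']*z,(v-c['cy'])/c['fy']*z,z],-1)
    c['P']=P@T[:3,:3].T+T[:3,3];c['P'][z==0]=np.nan;c['T']=T;c['K']=K
    return c
E
python3 - <<'E'
from h import *
print(env.state())
for n in('top','scene'):
    c=cam(n);cv2.imwrite(f'pics/{n}0.png',c['image']);np.save(f'pics/{n}0.npy',c['P']);print(n,c['T'][:3,3],c['fx'])
E
```

```text
pics
{'t': 0.0, 'joints': array([-1.21660352e+00,  4.91531758e-01,  1.55948261e+00,  1.17393104e-05,
        1.09172190e+00, -1.05594006e-01]), 'qvel': array([-0.00128301, -0.00041856,  0.00015904,  0.0009012 , -0.00232281,
       -0.00064966]), 'tau': array([-3.90903206e-04, -6.12630343e+01, -2.58182824e+01,  6.91163982e-02,
        4.80283226e-02, -3.14533713e-05]), 'eef_pos': array([ 277.26724715, -559.78796145,  177.36763661]), 'tcp_rot': array([-3.14045651e+00, -1.30887409e-04,  4.59781319e-01]), 'ft_force': array([ 0.37633233, -0.20398703, -0.03848213]), 'moment': array([ 0.03269546, -0.03199538, -0.01180089]), 'opening': 0.999167922928166}
top [ 326.07408929  -10.1208189  1480.98016975] 479.38277381816727
scene [1402.40624864  229.95302033  653.96973136] 391.85001207647196
```

View pics/top0.png

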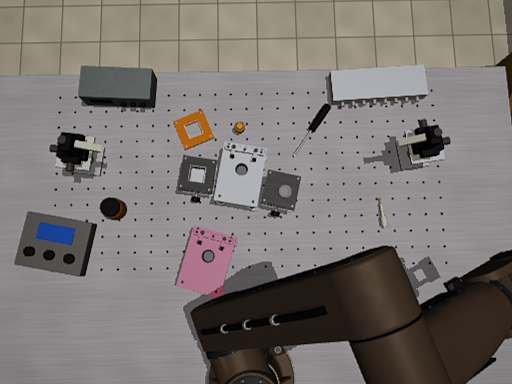

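View pics/scene0.png

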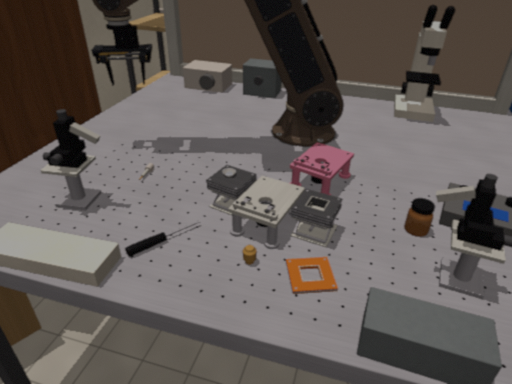

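Top view: the white stage is at about (240,175), with the windowed dark stack to its left at (198,176) and the blank stack with the dish to its right at (281,190). The pink stage at (207,260) and the orange window plate at (194,129) are look-alikes. The target is the dark windowed plate on the jack beside the white stage. I'll confirm that in a crop and measure roughly.

```bash
python3 - <<'E'
from h import *
P=np.load('pics/top0.npy');im=cv2.imread('pics/top0.png')
def fit(mask,name):
    m=mask.astype(np.uint8);n,l,st,_=cv2.connectedComponentsWithStats(m)
    k=1+np.argmax(st[1:,4]);pts=P[l==k][:,:2].astype(np.float32)
    print(name,len(pts),cv2.minAreaRect(pts),np.nanmedian(P[l==k][:,2]))
z=P[...,2];v,u=np.mgrid[:384,:512]
for n,(a,b,c,d),lo,hi in [('win',(170,220,150,205),85,100),('stage',(213,270,140,215),72,86),('blank',(258,305,165,215),85,100)]:
    fit((u>=a)&(u<b)&(v>=c)&(v<d)&(z>lo)&(z<hi),n)
cv2.imwrite('pics/crop1.png',cv2.resize(im[125:225,165:315],None,fx=5,fy=5,interpolation=cv2.INTER_CUBIC))
E
```

```text
win 942 ((594.4979858398438, 149.3365478515625), (101.65126037597656, 102.9801025390625), 81.51689910888672) 91.79731428444006
stage 2127 ((593.7754516601562, 22.15007781982422), (130.35546875, 181.0758514404297), 79.16985321044922) 80.49823752967018
blank 1119 ((542.90771484375, -96.44535827636719), (100.2776870727539, 102.36331939697266), 76.46233367919922) 91.76761166564165
```

View pics/crop1.png

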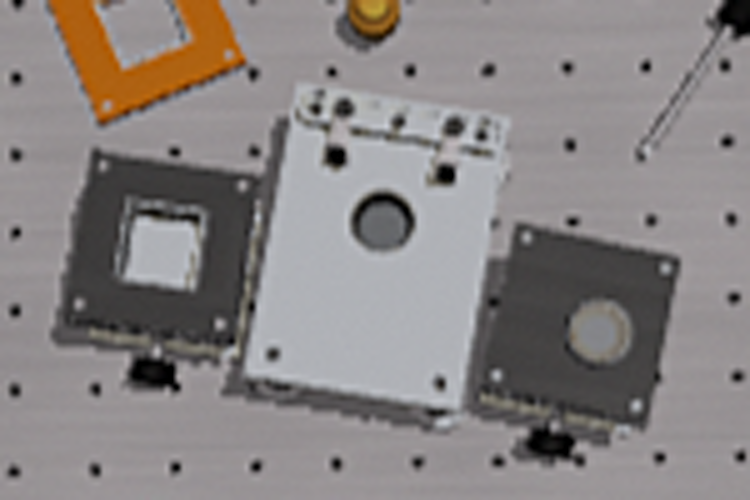

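The crop confirms it: the dark windowed plate is on the jack left of the white stage (crop 165,255), and the blank stack with the dish is on the right (580,320). My plan is to drop the nearly closed fingers into the window as a loose cage and drive the plate from there. First I'll take a closer look with the wrist camera.

```bash
cat >> h.py <<'E'
from scipy.spatial.transform import Rotation as Ro
def go(p,yaw=None,s=None):
    s=s or env.state();R=Ro.from_euler('xyz',s['tcp_rot']).as_matrix()
    d=R.T@(np.array(p)-s['eef_pos'])/1000
    t=0 if yaw is None else s['tcp_rot'][2]-yaw
    print('shift m',d.round(4),'turn',round(float(t),4));return d,t
E
python3 - <<'E'
from h import *
c=env.read_camera('wrist');print(np.round(c['tool_from_camera'],3),c['fx'])
go([580,85,330],-0.189)
E
```

```text
[[ 1.00000e-03 -9.68000e-01 -2.52000e-01  7.12670e+01]
 [ 1.00000e+00  1.00000e-03 -1.00000e-03 -1.47300e+00]
 [ 1.00000e-03 -2.52000e-01  9.68000e-01 -2.07761e+02]
 [ 0.00000e+00  0.00000e+00  0.00000e+00  1.00000e+00]] 267.54943246231295
shift m [ 0.5574 -0.4437 -0.1521] turn 0.6487
```

```bash
python3 -m pendant '[[[0.16,0.02,-0.016,-0.01,0.04],[0.16,0.06,-0.048,-0.012,0.12],[0.16,0.09,-0.074,-0.012,0.2],[0.16,0.12,-0.1,-0.012,0.28],[0.16,0.155,-0.126,-0.012,0.36],[0.16,0.19,-0.152,-0.012,0.44],[0.16,0.225,-0.178,-0.012,0.52],[0.16,0.26,-0.205,-0.012,0.6]]]'; python3 -c "
from h import *
go([580,85,190],-0.189)"
```

```text
t: 0.95
eef_pos: [419.9, -259.4, 189.9]
tcp_rot: [3.142, -0.0, -0.144]
ft_force: [-0.5, -0.9, -0.8]
opening: 0.382
shift m [ 1.091e-01 -3.638e-01 -1.000e-04] turn 0.0452
```

```bash
python3 -m pendant '[[[0.16,0.014,-0.047,0,0.045],[0.16,0.028,-0.094,0,0.045],[0.16,0.042,-0.141,0,0.045],[0.16,0.056,-0.188,0,0.045],[0.16,0.07,-0.235,0,0.045],[0.16,0.085,-0.282,0,0.045],[0.16,0.098,-0.328,0,0.045],[0.16,0.109,-0.364,0,0.045]]]'; python3 - <<'E'
from h import *
import time
c=cam('wrist');c=cam('wrist');print(c['s']['eef_pos'],c['s']['tcp_rot'],np.abs(c['s']['qvel']).max(),c['s']['opening'])
cv2.imwrite('pics/w1.png',c['image']);np.save('pics/w1.npy',c['P'])
E
```

```text
t: 1.75
eef_pos: [578.7, 86.8, 189.7]
tcp_rot: [3.142, 0.0, -0.184]
ft_force: [0.5, -1.4, -0.1]
opening: 0.161
[580.30494499  90.30850709 189.5645525 ] [-3.14020301e+00 -5.23463118e-04 -1.82591672e-01] 0.1091376955343649 0.1626828453002122
```

View pics/w1.png

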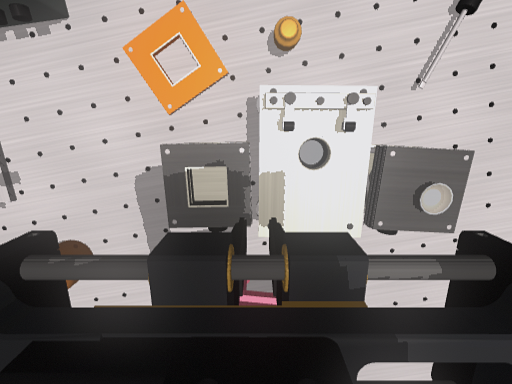

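The wrist view shows the plate with its window at (207,187) and the stage with its opening at (314,153). The fence is at the top near (320,100), the rollers are at (289,126) and (350,126), and the blank stack is on the right. Next I measure precisely.

```bash
cat > meas.py <<'E'
from h import *
def meas(c,boxes):
    P=c['P'];v,u=np.mgrid[:384,:512];z=P[...,2];o={}
    for n,(a,b,cc,d),lo,hi in boxes:
        m=((u>=a)&(u<b)&(v>=cc)&(v<d)&(z>lo)&(z<hi)).astype(np.uint8)
        q,l,st,_=cv2.connectedComponentsWithStats(m);k=1+np.argmax(st[1:,4])
        mm=(l==k).astype(np.uint8);zz=np.median(z[l==k])
        cs,h=cv2.findContours(mm,cv2.RETR_CCOMP,cv2.CHAIN_APPROX_NONE)
        T=c['T'];Ki=np.linalg.inv(c['K'])
        for i,ct in enumerate(cs):
            if cv2.contourArea(ct)<150: continue
            pp=ct[:,0,:].astype(float);r=(np.c_[pp,np.ones(len(pp))]@Ki.T)@T[:3,:3].T
            w=T[:3,3]+r*((zz-T[2,3])/r[:,2])[:,None]
            (x,y),wh,an=cv2.minAreaRect(w[:,:2].astype(np.float32))
            print(n,'hole' if h[0,i,3]>=0 else 'outer',np.round([x,y],1),np.round(wh,1),'ang',round((an+45)%90-45,2),'z',round(float(zz),1))
E
python3 - <<'E'
from meas import *
c=cam('wrist');print(c['s']['eef_pos'],np.abs(c['s']['qvel']).max())
cv2.imwrite('pics/w2.png',c['image'])
z=c['P'][...,2]
for v_,u_ in [(210,207),(187,207),(200,310),(153,314),(99,305),(126,289),(215,410),(195,436)]: print((u_,v_),c['P'][v_,u_].round(1))
meas(c,[('win',(150,254,130,235),87,97),('stage',(255,380,80,240),74,86),('blank',(360,480,140,236),85,97),('fence',(260,380,80,115),89,95)])
E
```

```text
[579.18156315  87.88205201 189.33879966] 0.06730572732808843
(207, 210) [564.1 153.7  92.6]
(207, 187) [586.4 153.7  65.1]
(310, 200) [550.4  29.3  79.7]
(314, 153) [604.2  13.8  61.9]
(305, 99) [667.1  21.8  92.8]
(289, 126) [642.6  43.8 100.4]
(410, 215) [514.1 -84.5  91.9]
(436, 195) [ 534.7 -113.8   94.6]
win outer [593.5 149.9] [100.5 100.5] ang -9.37 z 92.0
win hole [593.8 149.7] [45.4 45. ] ang -8.65 z 92.0
stage outer [592.9  22.5] [129.9 179.4] ang -10.83 z 80.8
stage hole [607.8  20.5] [36.4 37. ] ang 35.72 z 80.8
stage hole [652.9   8.2] [123.8  44.1] ang -10.36 z 80.8
blank outer [543.4 -94.7] [103.4 100.5] ang -13.51 z 91.7
blank hole [ 530.7 -112.7] [40.7 39.1] ang 38.76 z 91.7
fence outer [663.8   7. ] [58.7 15.2] ang -10.36 z 92.7
```

```bash
python3 -c "
from h import *
print(env.state()['eef_pos']);go([593.6,149.8,115],-0.189)"
```

```text
[578.35188876  86.04606567 189.29677996]
shift m [ 0.0035 -0.0655  0.0743] turn 0.0069
```

```bash
python3 -m pendant '[[[0.12,0.001,-0.013,0.015,0.003],[0.12,0.001,-0.03,0.03,0.003],[0.12,0.002,-0.045,0.045,0.003],[0.12,0.003,-0.058,0.06,0.003],[0.12,0.003,-0.064,0.07,0.003],[0.12,0.003,-0.066,0.074,0.003],[0.12,0.003,-0.066,0.074,0.003],[0.12,0.003,-0.066,0.074,0.003]]]'; python3 - <<'E'
from h import *
c=cam('wrist');c=cam('wrist');print(c['s']['eef_pos'],c['s']['ft_force'],np.abs(c['s']['qvel']).max())
cv2.imwrite('pics/w3.png',cv2.resize(c['image'][100:300,150:400],None,fx=3,fy=3))
go([593.6,149.8,85],-0.189)
E
```

```text
t: 2.7
eef_pos: [593.5, 148.2, 116.3]
tcp_rot: [-3.142, -0.001, -0.188]
ft_force: [0.5, 0.5, 0.9]
opening: 0.122
[593.5918925  148.15680463 116.52006838] [-0.18917351 -0.03621937  0.28235999] 0.0044051437260440515
shift m [-0.0004 -0.0016  0.0316] turn 0.0003
```

View pics/w3.png

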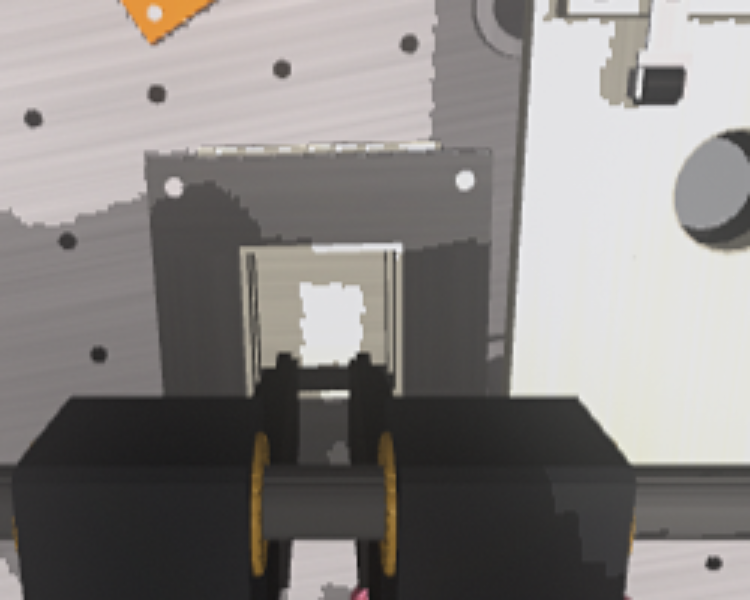

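Both fingertips (crop x 265–385) lie inside the window (245–400), so I descend.

```bash
python3 -m pendant '[[[0.12,0,-0.0015,0.005,0],[0.12,0,-0.0015,0.011,0],[0.12,0,-0.0015,0.017,0],[0.12,0,-0.0015,0.023,0],[0.12,0,-0.0015,0.028,0],[0.12,0,-0.0015,0.031,0],[0.12,0,-0.0015,0.031,0],[0.12,0,-0.0015,0.031,0]]]'
```

```text
t: 3.6
eef_pos: [593.7, 150.0, 85.0]
tcp_rot: [3.142, -0.0, -0.188]
ft_force: [-1.1, -0.2, -0.8]
opening: 0.117
```

```bash
python3 -m pendant '[[[0.12,0,0.001,0,0],[0.12,0,0.002,0,0],[0.12,0,0.003,0,0],[0.12,0,0.004,0,0],[0.12,0,0.006,0,0],[0.12,0,0.008,0,0],[0.12,0,0.010,0,0],[0.12,0,0.012,0,0]]]'; python3 -m pendant '[[[0.12,0,0.002,0,0],[0.12,0,0.004,0,0],[0.12,0,0.006,0,0],[0.12,0,0.008,0,0],[0.12,0,0.010,0,0],[0.12,0,0.012,0,0],[0.12,0,0.014,0,0],[0.12,0,0.016,0,0]]]'; python3 - <<'E'
from meas import *
c=cam('wrist');print(c['s']['eef_pos'],c['s']['ft_force'])
cv2.imwrite('pics/w4.png',cv2.resize(c['image'][100:300,150:400],None,fx=3,fy=3))
E
```

```text
t: 4.4
eef_pos: [591.3, 138.0, 84.9]
tcp_rot: [3.142, -0.0, -0.188]
ft_force: [0.7, -0.5, 0.2]
opening: 0.12
t: 5.2
eef_pos: [588.3, 122.3, 84.9]
tcp_rot: [3.141, -0.0, -0.188]
ft_force: [-0.2, 0.5, 1.0]
opening: 0.12
[588.31077402 122.30134903  84.89493908] [-0.19934036  0.48131222  0.99112586]
```

View pics/w4.png

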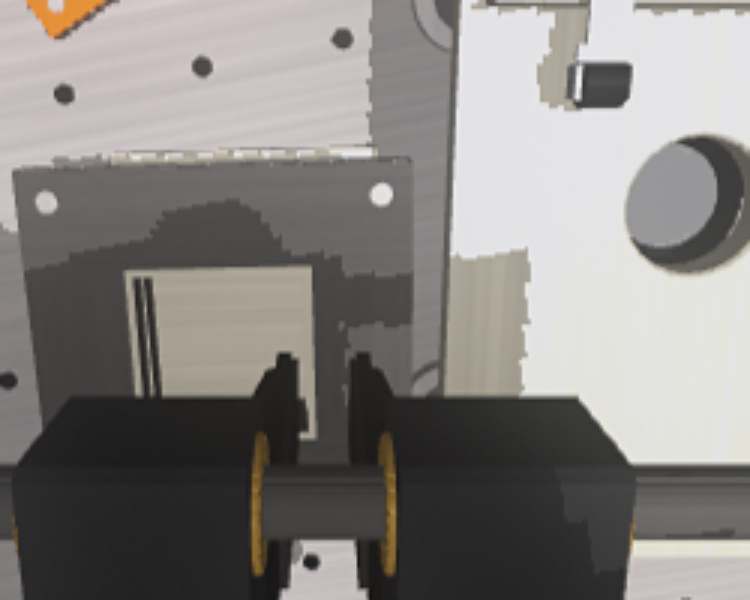

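The fingers are at crop (265–390,355+) but the plate's window is at (125–315,265–440). The plate hasn't followed, and there was no force. I'll measure what happened.

```bash
python3 - <<'E'
from meas import *
c=cam('wrist');P=c['P'];print(c['s']['eef_pos'])
meas(c,[('win',(150,290,140,235),87,97),('stage',(290,480,100,235),74,86)])
for v in range(212,242,4): print(v,[int(x) if x==x else -1 for x in P[v,228:288:4,2]])
# finger tip region points
m=(P[...,2]>60)&(np.linalg.norm(P[...,:2]-c['s']['eef_pos'][:2],axis=-1)<30)
v,u=np.nonzero(m);print(u.min(),u.max(),v.min(),v.max())
t=cam('top');cv2.imwrite('pics/t2.png',t['image']);
s=cam('scene');cv2.imwrite('pics/s2.png',cv2.resize(s['image'][130:270,190:360],None,fx=4.5,fy=4.2,interpolation=cv2.INTER_CUBIC))
E
```

```text
[588.27034408 122.10120259  84.90819628]
win outer [611.5 147.4] [100.   64.9] ang -9.93 z 92.0
stage outer [604.9  20.7] [131.2 107.6] ang -10.81 z 80.8
stage hole [608.4  21.4] [34.7 35.7] ang 36.41 z 80.8
212 [64, 66, 65, 64, 64, 64, 91, 92, -1, 91, 92, 91, 92, 92, 92]
216 [64, 64, 65, 64, 64, 64, 92, 91, 91, 91, 92, 90, 92, 91, 92]
220 [63, 65, 65, 64, 128, 126, 91, 91, 91, 92, 126, 129, 91, 91, 91]
224 [64, 64, 64, 136, 137, 133, 92, 93, 91, 92, 131, 137, 135, 91, 91]
228 [64, 65, 143, 142, 143, 139, 92, 92, 91, 91, 138, 142, 143, 92, 93]
232 [206, 205, 207, 149, 149, 143, 92, 91, 92, 92, 146, 149, 150, 205, 206]
236 [209, 210, 208, 155, 155, 143, 92, 92, 91, 91, 151, 155, 155, 209, 208]
240 [213, 212, 210, 160, 160, 144, 86, 91, 92, 92, 157, 160, 160, 213, 212]
161 369 181 383
```

View pics/s2.png

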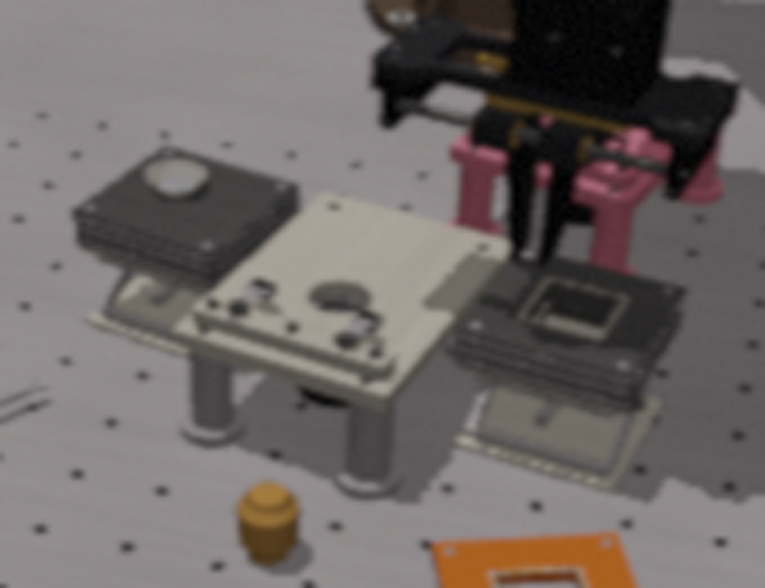

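```bash
python3 - <<'E'
from h import *
s=cam('scene');P=s['P'];st=s['s'];print(st['eef_pos'],st['joints'])
for cu,cv_ in [(520,150),(518,200),(520,240),(550,200),(545,240),(545,255),(530,262),(580,270)]:
    u,v=190+cu/4.5,130+cv_/4.2;print((cu,cv_),P[int(round(v)),int(round(u))].round(0))
# project TCP in scene crop
T=np.linalg.inv(s['T']);R=Ro.from_euler('xyz',st['tcp_rot']).as_matrix()
for d in (0,-20,-40,-60):
    q=T@np.r_[st['eef_pos']+R@[0,0,d],1];p=s['K']@(q[:3]/q[2]);print(d,((p[0]-190)*4.5).round(),((p[1]-130)*4.2).round(),q[2].round())
w=cam('wrist');P=w['P']
for u,v in [(245,220),(245,224),(245,232),(245,240),(250,240),(272,220),(272,232)]: print((u,v),P[v,u].round(1), w['range_z'][v,u])
E
```

```text
[588.37469112 122.4342594   84.94097402] [ 9.53255578e-02  5.62178536e-01  1.71542501e+00 -1.01597151e-04
  8.63912924e-01  1.85448632e+00]
(520, 150) [597. 111. 192.]
(518, 200) [599. 112. 160.]
(520, 240) [592. 116. 131.]
(550, 200) [601. 129. 164.]
(545, 240) [603. 129. 140.]
(545, 255) [602. 130. 128.]
(530, 262) [553. 117.  91.]
(580, 270) [551. 145.  90.]
0 528.0 301.0 992.0
-20 531.0 274.0 981.0
-40 534.0 246.0 970.0
-60 538.0 217.0 959.0
(245, 220) [601.5 129.9 129.3] 172.95935
(245, 224) [602.  129.3 138.2] 164.21532
(245, 232) [nan nan nan] 0.0
(245, 240) [599.4 129.  156.5] 147.03922
(250, 240) [568.3 134.3  85.6] 223.67781
(272, 220) [598.  112.7 128.7] 173.57101
(272, 232) [598.8 113.7 150.4] 152.39189
```

Both cameras agree that the real fingertips end near z≈126 while the reported TCP is at z=85. So the tips sit about 41 mm behind the reported TCP, and the fingers passed above the plate without touching it. The plate hasn't moved. I go back over the window and measure the tip position more carefully.

```bash
python3 -c "
from h import *
go([593.6,149.8,85],-0.189)"; python3 -m pendant '[[[0.25,0,-0.004,0,0],[0.25,0,-0.010,0,0],[0.25,0,-0.016,0,0],[0.25,0,-0.022,0,0],[0.25,0,-0.026,0,0],[0.25,0,-0.028,0,0],[0.25,0,-0.028,0,0],[0.25,0,-0.028,0,0]]]'
python3 - <<'E'
from h import *
A=[]
for i in range(3):
    c=cam('wrist');s=c['s'];R=Ro.from_euler('xyz',s['tcp_rot']).as_matrix()
    Q=(c['P']-s['eef_pos'])@R;A.append(Q)   # tool coords
Q=np.nanmedian(A,0);print(s['eef_pos'],s['opening'])
m=(Q[...,2]<-20)&(Q[...,2]>-62)&(np.abs(Q[...,1])<60)&(np.abs(Q[...,0])<30)
v,u=np.nonzero(m)
for r in sorted(set(v))[:8]:
    print(r,[(int(a),*Q[r,a].round(0).astype(int)) for a in u[v==r]][::2])
E
```

```text
shift m [ 0.     -0.0278 -0.0001] turn 0.0008
t: 6.3
eef_pos: [593.5, 149.9, 84.9]
tcp_rot: [3.141, 0.0, -0.188]
ft_force: [-0.2, -0.3, 0.9]
opening: 0.244
[593.56259601 149.76802997  84.8920403 ] 0.25075209449223135
217 [(233, np.int64(12), np.int64(-18), np.int64(-39)), (235, np.int64(12), np.int64(-17), np.int64(-39)), (237, np.int64(12), np.int64(-15), np.int64(-39)), (279, np.int64(12), np.int64(13), np.int64(-39)), (281, np.int64(11), np.int64(14), np.int64(-38))]
218 [(233, np.int64(12), np.int64(-18), np.int64(-41)), (235, np.int64(11), np.int64(-16), np.int64(-40)), (237, np.int64(12), np.int64(-15), np.int64(-41)), (279, np.int64(12), np.int64(13), np.int64(-41)), (281, np.int64(12), np.int64(14), np.int64(-41))]
219 [(233, np.int64(11), np.int64(-18), np.int64(-42)), (235, np.int64(11), np.int64(-16), np.int64(-42)), (237, np.int64(12), np.int64(-15), np.int64(-43)), (239, np.int64(10), np.int64(-14), np.int64(-38)), (277, np.int64(10), np.int64(11), np.int64(-39)), (279, np.int64(11), np.int64(12), np.int64(-42)), (281, np.int64(11), np.int64(14), np.int64(-42))]
220 [(23
[... 1742 characters left out ...]
t64(12), np.int64(16), np.int64(-51))]
224 [(228, np.int64(11), np.int64(-20), np.int64(-51)), (230, np.int64(11), np.int64(-19), np.int64(-51)), (232, np.int64(11), np.int64(-17), np.int64(-51)), (234, np.int64(11), np.int64(-16), np.int64(-51)), (236, np.int64(11), np.int64(-15), np.int64(-50)), (238, np.int64(10), np.int64(-14), np.int64(-48)), (276, np.int64(9), np.int64(10), np.int64(-46)), (278, np.int64(10), np.int64(11), np.int64(-48)), (280, np.int64(11), np.int64(12), np.int64(-51)), (282, np.int64(12), np.int64(14), np.int64(-52)), (284, np.int64(12), np.int64(15), np.int64(-52)), (286, np.int64(12), np.int64(16), np.int64(-52))]<stdin>:6: RuntimeWarning: All-NaN slice encountered
```

The pads actually end about 37.5 mm behind the reported TCP. I descend 37 mm, which puts the tips at about z 86. The plate spans 82–91.

```bash
python3 -m pendant '[[[0.25,0,0,0.006,0],[0.25,0,0,0.013,0],[0.25,0,0,0.020,0],[0.25,0,0,0.027,0],[0.25,0,0,0.032,0],[0.25,0,0,0.035,0],[0.25,0,0,0.037,0],[0.25,0,0,0.037,0]]]';  python3 -m pendant '[[[0.25,0,0.001,0,0],[0.25,0,0.002,0,0],[0.25,0,0.003,0,0],[0.25,0,0.004,0,0],[0.25,0,0.005,0,0],[0.25,0,0.006,0,0],[0.25,0,0.007,0,0],[0.25,0,0.008,0,0]]]'; python3 - <<'E'
from meas import *
c=cam('wrist');print(c['s']['eef_pos'],c['s']['ft_force'])
cv2.imwrite('pics/w5.png',cv2.resize(c['image'][100:300,150:400],None,fx=3,fy=3))
E
```

```text
t: 7.25
eef_pos: [593.6, 150.0, 47.7]
tcp_rot: [3.141, 0.0, -0.188]
ft_force: [-0.0, -0.1, 0.1]
opening: 0.249
t: 8.05
eef_pos: [592.1, 142.3, 47.9]
tcp_rot: [-3.141, -0.0, -0.188]
ft_force: [0.4, 2.1, 0.3]
opening: 0.247
[592.14356417 142.26583772  47.93692066] [0.38307033 2.11993244 0.30517013]
```

View pics/w5.png

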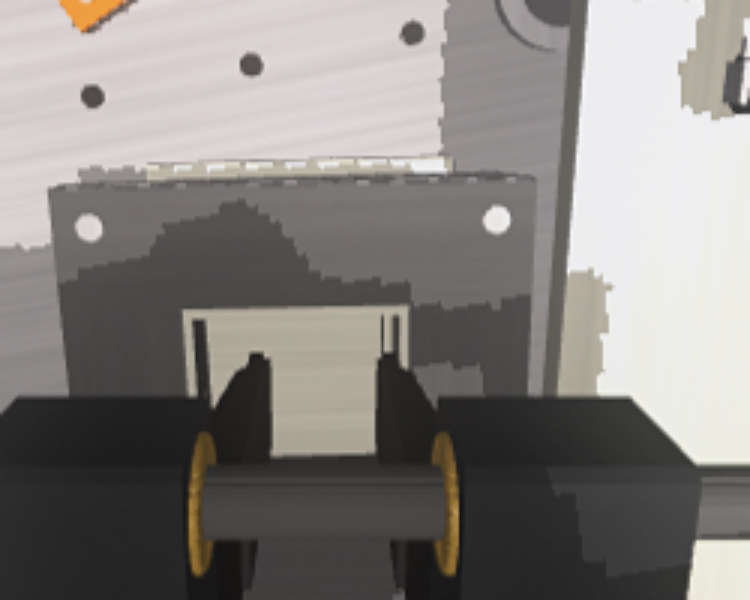

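The fingers are inside the window (crop 185–408), and the +2.1 N in y is the sliding drag. I continue the slide.

```bash
python3 -m pendant '[[[0.25,0,0.002,0,0],[0.25,0,0.005,0,0],[0.25,0,0.008,0,0],[0.25,0,0.011,0,0],[0.25,0,0.014,0,0],[0.25,0,0.017,0,0],[0.25,0,0.020,0,0],[0.25,0,0.023,0,0]]]'; python3 - <<'E'
from meas import *
c=cam('wrist');print(c['s']['eef_pos'],c['s']['ft_force'])
meas(c,[('win',(150,400,140,235),87,97),('stage',(300,500,60,235),74,86)])
E
```

```text
t: 8.9
eef_pos: [587.8, 119.2, 47.9]
tcp_rot: [3.142, -0.0, -0.188]
ft_force: [-0.5, 2.2, 0.8]
opening: 0.247
[587.78478434 119.24270258  47.93971773] [-0.51215843  2.1708657   0.80806356]
win outer [614.9 121.5] [100.   49.1] ang -10.74 z 92.0
stage outer [622.1  17.5] [131.3 111.3] ang -10.76 z 80.8
stage hole [608.5  21.8] [34.1 35.3] ang 36.36 z 80.8
```

```bash
python3 -m pendant '[[[0.25,0,0.003,0,0],[0.25,0,0.006,0,0],[0.25,0,0.010,0,0],[0.25,0,0.014,0,0],[0.25,0,0.018,0,0],[0.25,0,0.022,0,0],[0.25,0,0.026,0,0],[0.25,0,0.030,0,0]]]';python3 -m pendant '[[[0.25,0,0.004,0,0],[0.25,0,0.008,0,0],[0.25,0,0.012,0,0],[0.25,0,0.016,0,0],[0.25,0,0.020,0,0],[0.25,0,0.023,0,0],[0.25,0,0.026,0,0],[0.25,0,0.029,0,0]]]'; python3 - <<'E'
from meas import *
c=cam('wrist');print(c['s']['eef_pos'],c['s']['ft_force'])
meas(c,[('win',(180,420,140,235),84,97),('stage',(250,500,60,235),74,85)])
E
```

```text
t: 9.75
eef_pos: [582.0, 89.6, 47.8]
tcp_rot: [3.141, 0.0, -0.188]
ft_force: [0.1, 1.5, -0.7]
opening: 0.25
t: 10.55
eef_pos: [576.7, 61.3, 47.9]
tcp_rot: [3.142, -0.0, -0.188]
ft_force: [-0.1, 1.4, -0.6]
opening: 0.248
[576.70140039  61.34072947  47.91997771] [-0.14625827  1.40550754 -0.61878044]
win outer [603.4  61.5] [95.2 50. ] ang -10.68 z 91.0
stage outer [610.1   7.2] [106.9  91.7] ang -10.71 z 80.9
```

```bash
python3 -m pendant '[[[0.25,0,0.003,0,0],[0.25,0,0.006,0,0],[0.25,0,0.009,0,0],[0.25,0,0.012,0,0],[0.25,0,0.015,0,0],[0.25,0,0.018,0,0],[0.25,0,0.021,0,0],[0.25,0,0.024,0,0]]]';python3 -m pendant '[[[0.25,0,0.002,0,0],[0.25,0,0.004,0,0],[0.25,0,0.006,0,0],[0.25,0,0.008,0,0],[0.25,0,0.010,0,0],[0.25,0,0.012,0,0],[0.25,0,0.013,0,0],[0.25,0,0.013,0,0]]]'; python3 - <<'E'
from meas import *
c=cam('wrist');print(c['s']['eef_pos'],c['s']['ft_force'])
cv2.imwrite('pics/w6.png',cv2.resize(c['image'][60:300,100:430],None,fx=2.4,fy=2.4))
P=c['P'];
for v in (185,195,205): print(v,[int(x) if x==x else -1 for x in P[v,130:380:4,2]])
meas(c,[('win',(180,420,140,235),85.5,97),('stage',(150,450,60,235),76,84.5)])
E
```

```text
t: 11.4
eef_pos: [572.2, 37.8, 48.0]
tcp_rot: [3.142, -0.0, -0.188]
ft_force: [0.2, 2.1, -1.4]
opening: 0.249
t: 12.2
eef_pos: [569.8, 25.0, 47.9]
tcp_rot: [3.141, -0.0, -0.188]
ft_force: [0.9, -0.2, 0.5]
opening: 0.251
[569.80561998  24.95834348  47.9472404 ] [ 0.86635937 -0.15928422  0.50027271]
185 [83, 83, 83, 82, 78, 66, 5, 6, 80, 81, 89, 89, 89, 89, 89, 89, 90, 90, 90, 90, 89, 88, 89, 90, 90, 90, 90, 90, 90, 89, 89, 91, 89, 91, 90, 89, 90, 89, 90, 90, 89, 89, 89, 88, 89, 89, 89, 90, 89, 89, 80, 81, 80, 80, 80, 80, 79, 6, 5, 68, 76, 81, 86]
195 [83, 83, 82, 82, 81, 68, 5, 30, 81, 80, 80, 89, 89, 90, 90, 89, 89, 90, 89, 90, 89, 89, 89, 90, 90, 90, 90, 89, 90, 89, 90, 90, 90, 89, 90, 89, 90, 88, 90, 89, 89, 89, 90, 90, 90, 89, 89, 89, 90, 90, 81, 82, 81, 81, 81, 80, 28, 5, 65, 72, 78, 83, 89]
205 [82, 82, 82, 82, 81, 76, 61, 34, 81, 81, 81, 90, 89, 88, 89, 89, 90, 90, 89, 89, 89, 90, 80, 80, 81, 81, 80, 81, 80, 81, 82, 79, 80, 81, 81, 80, 80, 80, 83, 90, -1, 90, 89, 89, 89, 90, 90, 89, 89, 90, 79, 79, 80, 81, 80, 81, 34, 34, 68, 73, 81, 86, 92]
win outer [596.2  25. ] [95.7 50. ] ang -11.13 z 90.0
stage outer [623.   16.6] [130.1 109.1] ang -10.75 z 81.0
stage hole [654.3  10.8] [127.6  45.5] ang -10.74 z 81.0
```

View pics/w6.png

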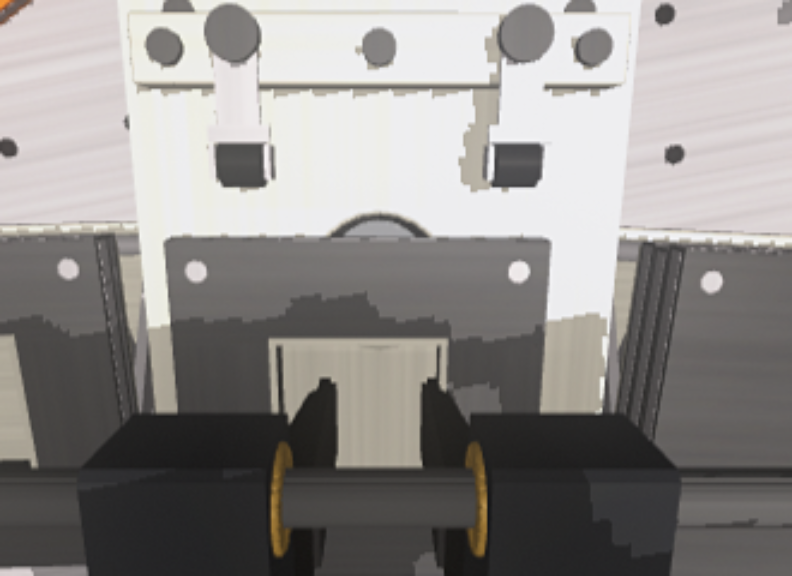

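The plate lies on the stage (z≈89.5), square, at crop (168–550). The stage spans about 142–617 at that row, so the plate is still a few mm left of centre. I measure the edges by line fits.

```bash
cat > edge.py <<'E'
from h import *
def edges(n=4):
    # stage yaw
    yaw=np.radians(-10.78);ex=np.array([np.cos(yaw),np.sin(yaw)]);ey=np.array([-ex[1],ex[0]]);O=np.array([607.9,20.3])
    out=[]
    for _ in range(n):
        c=cam('wrist');P=c['P'];T=c['T'];Ki=np.linalg.inv(c['K'])
        def on(u,v,z):
            r=T[:3,:3]@(Ki@[u,v,1]);w=T[:3,3]+r*(z-T[2,3])/r[2];return (w[:2]-O)@ex,(w[:2]-O)@ey
        z=cv2.medianBlur(np.nan_to_num(P[...,2]).astype(np.float32),3)
        D=P[...,:2]-O;X=D@ex;Y=D@ey
        pl=(z>85.5)&(z<93)&(np.abs(Y)<62)&(X<46)
        st=(z>75)&(z<93)&(np.abs(Y)<70)&(X<75)
        d={k:[] for k in('pl','pr','sl','sr','pb','fe')}
        for v in range(0,232):
            xs=np.nonzero(st[v])[0]
            if len(xs)>60 and -60<X[v,256]<40: 
                d['sl'].append(on(xs[0]-.5,v,80)); d['sr'].append(on(xs[-1]+.5,v,80))
            xs=np.nonzero(pl[v])[0]
            if len(xs)>80: d['pl'].append(on(xs[0]-.5,v,89)); d['pr'].append(on(xs[-1]+.5,v,89))
        for u in range(0,512):
            vs=np.nonzero(pl[:,u])[0]
            if len(vs)>20: d['pb'].append(on(u,vs[0]-.5,89))
        r=[]
        for k in('sl','sr','pl','pr'):
            a=np.array(d[k]);f=np.polyfit(a[:,0],a[:,1],1);res=abs(a[:,1]-np.polyval(f,a[:,0]));a=a[res<2];f=np.polyfit(a[:,0],a[:,1],1);r+=[np.median(a[:,1]),f[0]]
        a=np.array(d['pb']);a=a[np.abs(a[:,0]-np.median(a[:,0]))<2.5];f=np.polyfit(a[:,1],a[:,0],1);r+=[np.median(a[:,0]),-f[0]]
        out.append(r)
    m=np.median(out,0)
    for i,k in enumerate(('stageL','stageR','plateL','plateR','plateBack')): print(k,'pos %.1f ang %.2f deg'%(m[2*i],np.degrees(np.arctan(m[2*i+1]))))
    print('off-centre (left +) %.2f'%((m[4]+m[6]-m[0]-m[2])/2),c['s']['eef_pos'].round(1),c['s']['ft_force'].round(1))
E
python3 -c "
from edge import *
edges()"
```

```text
stageL pos 64.5 ang -0.03 deg
stageR pos -66.2 ang -0.05 deg
plateL pos 55.0 ang -0.23 deg
plateR pos -45.6 ang 0.15 deg
plateBack pos 12.5 ang 0.05 deg
off-centre (left +) 5.52 [569.8  25.1  47.9] [ 1.1  0.2 -0.6]
```

```bash
python3 -m pendant '[[[0.25,0,0,0.001,0],[0.25,0,0,0.002,0],[0.25,0,0.001,0.003,0],[0.25,0,0.002,0.003,0],[0.25,0,0.003,0.003,0],[0.25,0,0.004,0.003,0],[0.25,0,0.005,0.003,0],[0.25,0,0.005,0.003,0]]]'; python3 -c "
from edge import *
edges()"
```

```text
t: 13.25
eef_pos: [568.8, 20.1, 44.9]
tcp_rot: [3.141, 0.0, -0.188]
ft_force: [-0.0, 0.7, -0.8]
opening: 0.25
stageL pos 64.6 ang -0.04 deg
stageR pos -66.2 ang -0.06 deg
plateL pos 50.1 ang -0.26 deg
plateR pos -50.5 ang 0.13 deg
plateBack pos 12.1 ang -0.02 deg
off-centre (left +) 0.56 [568.9  20.1  44.9] [-0.4  0.7  0.6]
```

```bash
python3 -m pendant '[[[0.25,0,0.0003,0,0],[0.25,0,0.0006,0,0],[0.25,0,0.0006,0,0],[0.25,0,-0.002,0,0],[0.25,0,-0.0045,0,0],[0.25,0.002,-0.0045,0,0],[0.25,0.005,-0.0045,0,0],[0.25,0.008,-0.0045,0,0]]]'; python3 -m pendant '[[[0.25,0.0015,0,0,0],[0.25,0.003,0,0,0],[0.25,0.0045,0,0,0],[0.25,0.006,0,0,0],[0.25,0.0075,0,0,0],[0.25,0.009,0,0,0],[0.25,0.0105,0,0,0],[0.25,0.012,0,0,0]]]'; python3 -c "
from edge import *
edges()"
```

```text
t: 14.25
eef_pos: [577.9, 23.1, 44.9]
tcp_rot: [3.141, -0.0, -0.188]
ft_force: [-0.3, -0.7, -0.3]
opening: 0.251
t: 15.05
eef_pos: [589.5, 20.9, 44.9]
tcp_rot: [3.141, 0.0, -0.188]
ft_force: [-2.7, 0.5, 1.7]
opening: 0.249
stageL pos 64.5 ang -0.02 deg
stageR pos -66.2 ang -0.06 deg
plateL pos 49.8 ang -0.09 deg
plateR pos -50.7 ang 0.18 deg
plateBack pos 22.1 ang 0.06 deg
off-centre (left +) 0.42 [589.8  20.9  44.9] [-1.4  0.5 -0.7]
```

```bash
for i in 1 2; do python3 -m pendant '[[[0.25,0.001,0,0,0],[0.25,0.002,0,0,0],[0.25,0.003,0,0,0],[0.25,0.004,0,0,0],[0.25,0.005,0,0,0],[0.25,0.006,0,0,0],[0.25,0.007,0,0,0],[0.25,0.008,0,0,0]]]'; done; python3 -c "
from edge import *
edges()"
```

```text
t: 16.05
eef_pos: [596.6, 19.6, 44.9]
tcp_rot: [3.141, 0.002, -0.188]
ft_force: [-6.7, 0.4, 3.3]
opening: 0.251
t: 16.85
eef_pos: [605.1, 18.0, 44.9]
tcp_rot: [3.142, 0.0, -0.188]
ft_force: [-4.9, 0.5, 1.4]
opening: 0.254
stageL pos 64.5 ang 0.05 deg
stageR pos -66.2 ang -0.17 deg
plateL pos 49.8 ang -0.07 deg
plateR pos -50.7 ang 0.29 deg
plateBack pos 37.9 ang 0.01 deg
off-centre (left +) 0.43 [605.4  17.9  44.9] [-2.6  0.4  1.4]
```

```bash
python3 -m pendant '[[[0.25,0.001,0,0,0],[0.25,0.002,0,0,0],[0.25,0.003,0,0,0],[0.25,0.004,0,0,0],[0.25,0.005,0,0,0],[0.25,0.006,0,0,0],[0.25,0.007,0,0,0],[0.25,0.0075,0,0,0]]]'; python3 -m pendant '[[[0.25,0.0002,0,0,0],[0.25,0.0004,0,0,0],[0.25,0.0006,0,0,0],[0.25,0.0008,0,0,0],[0.25,0.001,0,0,0],[0.25,0.0012,0,0,0],[0.25,0.0014,0,0,0],[0.25,0.0016,0,0,0]]]';  python3 -c "
from edge import *
edges()"
```

```text
t: 17.85
eef_pos: [612.6, 16.6, 44.9]
tcp_rot: [3.142, -0.0, -0.188]
ft_force: [-4.4, 0.2, 1.0]
opening: 0.252
t: 18.65
eef_pos: [614.1, 16.3, 44.9]
tcp_rot: [3.142, -0.0, -0.188]
ft_force: [-5.3, 0.2, 1.4]
opening: 0.253
stageL pos 64.5 ang 0.07 deg
stageR pos -66.2 ang -0.01 deg
plateL pos 49.8 ang 0.04 deg
plateR pos -50.8 ang 0.24 deg
plateBack pos 45.6 ang -0.10 deg
off-centre (left +) 0.42 [614.1  16.3  44.9] [-3.3  0.1 -0.1]
```

```bash
R='[[[0.25,0.0002,0,0,0],[0.25,0.0004,0,0,0],[0.25,0.0006,0,0,0],[0.25,0.0008,0,0,0],[0.25,0.0009,0,0,0],[0.25,0.001,0,0,0],[0.25,0.0011,0,0,0],[0.25,0.0012,0,0,0]]]'; python3 -m pendant '[[[0.25,0.0002,0,0,0],[0.25,0.0004,0,0,0],[0.25,0.0006,0,0,0],[0.25,0.0008,0,0,0],[0.25,0.0009,0,0,0],[0.25,0.001,0,0,0],[0.25,0.0011,0,0,0],[0.25,0.0012,0,0,0]]]';python3 -c "
from h import *
s=env.state();d=s['eef_pos'][:2]-[607.9,20.3];print(d@[.9824,-.187],s['ft_force'])"
```

```text
t: 19.65
eef_pos: [615.2, 16.0, 44.9]
tcp_rot: [3.142, -0.0, -0.188]
ft_force: [-3.6, -0.2, 1.9]
opening: 0.252
7.98446276816515 [-3.64808352 -0.16502534  1.9333408 ]
```

```bash
python3 -m pendant '[[[0.25,0.0001,0,0,0],[0.25,0.0002,0,0,0],[0.25,0.0003,0,0,0],[0.25,0.0004,0,0,0],[0.25,0.0005,0,0,0],[0.25,0.0006,0,0,0],[0.25,0.0006,0,0,0],[0.25,0.0006,0,0,0]]]'
```

```text
t: 20.45
eef_pos: [615.8, 15.9, 44.9]
tcp_rot: [3.141, -0.0, -0.188]
ft_force: [-4.4, 1.1, 0.6]
opening: 0.251
```

```bash
python3 -m pendant '[[[0.25,0.0001,0,0,0],[0.25,0.0002,0,0,0],[0.25,0.0003,0,0,0],[0.25,0.0004,0,0,0],[0.25,0.0005,0,0,0],[0.25,0.0006,0,0,0],[0.25,0.0007,0,0,0],[0.25,0.0007,0,0,0]]]'
```

```text
t: 21.25
eef_pos: [616.5, 15.8, 44.9]
tcp_rot: [3.141, -0.0, -0.188]
ft_force: [-4.1, 1.0, 0.5]
opening: 0.252
```

```bash
python3 -m pendant '[[[0.25,0.0001,0,0,0],[0.25,0.0002,0,0,0],[0.25,0.0003,0,0,0],[0.25,0.0004,0,0,0],[0.25,0.0005,0,0,0],[0.25,0.0005,0,0,0],[0.25,0.0005,0,0,0],[0.25,0.0005,0,0,0]]]'
```

```text
t: 22.05
eef_pos: [617.0, 15.7, 44.9]
tcp_rot: [3.142, -0.0, -0.188]
ft_force: [-4.4, -0.4, 0.5]
opening: 0.248
```

```bash
python3 -m pendant '[[[0.25,0.0001,0,0,0],[0.25,0.0001,0,0,0],[0.25,0.0002,0,0,0],[0.25,0.0002,0,0,0],[0.25,0.0003,0,0,0],[0.25,0.0003,0,0,0],[0.25,0.0003,0,0,0],[0.25,0.0003,0,0,0]]]'
```

```text
t: 22.85
eef_pos: [617.2, 15.6, 44.9]
tcp_rot: [3.141, 0.0, -0.188]
ft_force: [-5.4, -0.2, 0.7]
opening: 0.252
```

```bash
python3 -m pendant '[[[0.25,0.0001,0,0,0],[0.25,0.0001,0,0,0],[0.25,0.0002,0,0,0],[0.25,0.0002,0,0,0],[0.25,0.0003,0,0,0],[0.25,0.0003,0,0,0],[0.25,0.0003,0,0,0],[0.25,0.0003,0,0,0]]]'
```

```text
t: 23.65
eef_pos: [617.3, 15.7, 44.9]
tcp_rot: [3.141, 0.001, -0.188]
ft_force: [-6.2, 0.6, 2.6]
opening: 0.251
```

```bash
python3 -c "
from edge import *
c=cam('wrist');print(c['s']['ft_force'],c['s']['eef_pos'])
cv2.imwrite('pics/w7.png',cv2.resize(c['image'][80:260,130:400],None,fx=2.9,fy=2.9,interpolation=cv2.INTER_CUBIC))"
```

```text
[-6.22952953  0.57998534  2.61515474] [617.27140326  15.65623444  44.9247327 ]
```

View pics/w7.png

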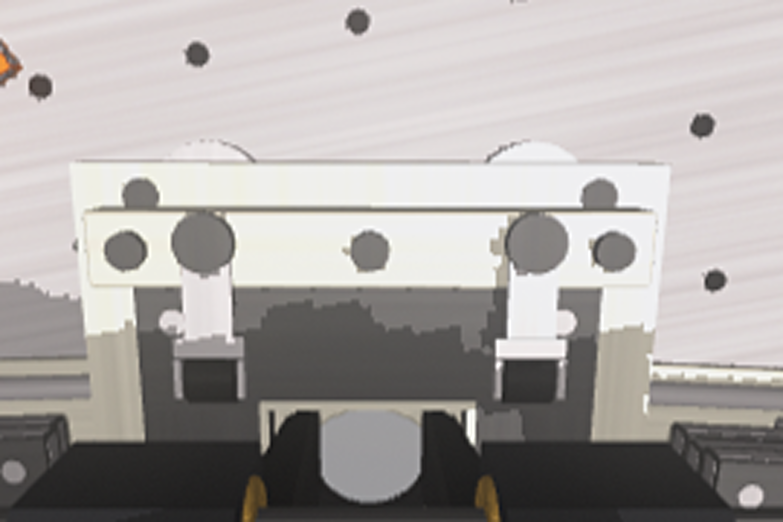

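The plate's rear edge is flush along the fence (row 287), both rollers are on top of it, and the opening shows through the window. The force is rising above the roughly 4.3 N drag, so contact has begun. I press on gently.

```bash
python3 -m pendant '[[[0.25,0.0001,0,0,0],[0.25,0.0001,0,0,0],[0.25,0.0002,0,0,0],[0.25,0.0002,0,0,0],[0.25,0.0003,0,0,0],[0.25,0.0003,0,0,0],[0.25,0.0003,0,0,0],[0.25,0.0003,0,0,0]]]'; python3 -c "
from h import *
F=[]
for i in range(6):
    F.append(cam('wrist')['s']['ft_force'])
print(np.mean(F,0),np.std(F,0))"
```

```text
t: 24.5
eef_pos: [617.2, 15.6, 44.9]
tcp_rot: [3.141, 0.001, -0.188]
ft_force: [-7.3, 0.8, 2.7]
opening: 0.248
[-7.41830536  1.07378202  2.94860316] [0.25073315 0.33419977 0.61384321]
```

```bash
python3 -m pendant '[[[0.25,0.0001,0,0,0],[0.25,0.0002,0,0,0],[0.25,0.0003,0,0,0],[0.25,0.0003,0,0,0],[0.25,0.0004,0,0,0],[0.25,0.0004,0,0,0],[0.25,0.0004,0,0,0],[0.25,0.0004,0,0,0]]]'; python3 -c "
from h import *
F=[]
for i in range(6):
    F.append(cam('wrist')['s']['ft_force'])
print(np.mean(F,0),np.std(F,0))"
```

```text
t: 25.6
eef_pos: [617.2, 15.7, 44.9]
tcp_rot: [3.141, 0.002, -0.188]
ft_force: [-8.5, 1.2, 2.9]
opening: 0.251
[-9.46993871  1.33448432  3.71427125] [0.64929597 0.31042554 0.42397047]
```

That gives about 9.5 N in total, of which roughly 4.3 N is drag, so about 5 N on the fence with no further motion. I back off inside the window and lift out.

```bash
python3 -m pendant '[[[0.25,-0.0005,0,0,0],[0.25,-0.001,0,0,0],[0.25,-0.002,0,0,0],[0.25,-0.004,0,0,0],[0.25,-0.006,0,0,0],[0.25,-0.007,0,0,0],[0.25,-0.008,0,0,0],[0.25,-0.008,0,0,0]]]'; python3 -m pendant '[[[0.25,0,0,-0.003,0],[0.25,0,0,-0.008,0],[0.25,0,0,-0.015,0],[0.25,0,0,-0.025,0],[0.25,0,0,-0.035,0],[0.25,0,0,-0.05,0],[0.25,0,0,-0.065,0],[0.25,0,0,-0.08,0]]]';python3 -m pendant '[[[0.25,-0.005,0,-0.02,0],[0.25,-0.015,0,-0.04,0],[0.25,-0.025,0,-0.06,0],[0.25,-0.035,0,-0.08,0],[0.25,-0.042,0,-0.1,0],[0.25,-0.046,0,-0.11,0],[0.25,-0.05,0,-0.11,0],[0.25,-0.05,0,-0.11,0]]]'
python3 - <<'E'
from meas import *
c=cam('wrist');c=cam('wrist');print(c['s']['eef_pos'],c['s']['ft_force'])
cv2.imwrite('pics/w8.png',c['image'])
from edge import edges
edges()
T=c['T']
meas(c,[('stageplate',(200,380,110,235),86,92)])
E
```

```text
t: 26.7
eef_pos: [610.4, 17.0, 45.0]
tcp_rot: [3.142, -0.0, -0.188]
ft_force: [0.6, -0.1, 0.4]
opening: 0.254
t: 27.5
eef_pos: [610.5, 17.0, 126.4]
tcp_rot: [-3.142, -0.001, -0.188]
ft_force: [0.4, -0.0, 0.7]
opening: 0.247
t: 28.3
eef_pos: [560.8, 26.4, 234.6]
tcp_rot: [3.141, 0.0, -0.188]
ft_force: [-0.1, -0.8, -0.3]
opening: 0.251
[560.91212886  26.38542202 234.18056933] [-0.19549096 -0.68981025  0.68355559]Traceback (most recent call last):
  File "<stdin>", line 5, in <module>
  File "edge.py", line 26, in edges
    a=np.array(d[k]);f=np.polyfit(a[:,0],a[:,1],1);res=abs(a[:,1]-np.polyval(f,a[:,0]));a=a[res<2];f=np.polyfit(a[:,0],a[:,1],1);r+=[np.median(a[:,1]),f[0]]
                                  ~^^^^^
IndexError: too many indices for array: array is 1-dimensional, but 2 were indexed
```

View pics/w8.png

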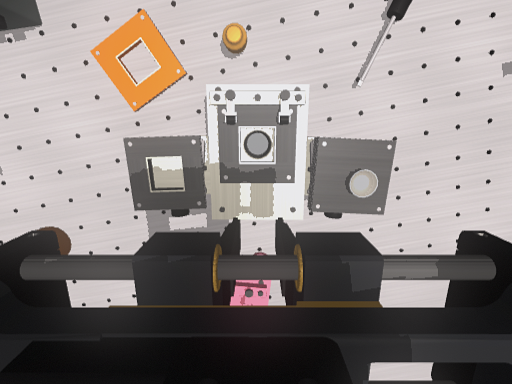

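The plate sits under both clips against the fence, with the opening centred in its window (257,145). Last, a numeric check of the plate and the stack underneath.

```bash
python3 - <<'E'
from meas import *
import edge
c=cam('wrist');print(c['s']['eef_pos'])
meas(c,[('plate',(212,305,123,192),85.8,92.5),('stage',(200,312,80,225),75,84.5),('midwin',(115,212,130,215),77,88),('blank',(300,400,130,220),87,96),('fence',(205,312,80,112),90.5,95)])
P=c['P'];yaw=np.radians(-10.78);ex=np.array([np.cos(yaw),np.sin(yaw)]);ey=np.array([-ex[1],ex[0]]);D=P[...,:2]-[607.9,20.3];X=D@ex;Y=D@ey;z=P[...,2]
m=(z>85.5)&(z<92.5)&(abs(Y)<60)&(X<49)&(X>-60)
rows=[(Y[v][m[v]].max(),Y[v][m[v]].min()) for v in range(150,178)]
print('plate L,R',np.median(rows,0))
st=(z>76)&(z<84.5)&(abs(Y)<70)&(X<-60)&(X>-85)
print('stage L,R',[ (np.median([Y[v][st[v]].max() for v in range(384) if st[v].sum()>50]),np.median([Y[v][st[v]].min() for v in range(384) if st[v].sum()>50]))])
cols=[(Y[:,u][m[:,u]].mean(),X[:,u][m[:,u]].min()) for u in range(222,294) if m[:,u].sum()>10]
a=np.array(cols);f=np.polyfit(a[:,0],a[:,1],1);print('front edge x',np.median(a[:,1]),'skew deg',np.degrees(f[0]))
E
```

```text
[561.15782494  26.30313872 233.99071819]
plate outer [596.6  22.1] [100.   76.4] ang -10.74 z 89.9
plate hole [607.5  20.4] [45.6 44.6] ang -10.73 z 89.9
stage outer [592.5  22.5] [130.  179.5] ang -10.8 z 80.9
stage hole [615.9  17.8] [123.8 122.3] ang -10.73 z 80.9
midwin outer [592.1 148.8] [101.7 100.3] ang -8.86 z 83.1
midwin hole [592.5 148.6] [44.8 45.4] ang -8.52 z 83.1
blank outer [543.1 -95.7] [101.3 100.3] ang -13.46 z 91.7
blank hole [ 531.8 -110. ] [40.2 39.1] ang 36.99 z 91.7
fence outer [660.8   9.6] [56.6 21. ] ang -10.75 z 92.8
plate L,R [ 48.99842098 -49.68355704]
stage L,R [(np.float64(63.73280312293296), np.float64(-64.8379200536727))]
front edge x -49.62586318601777 skew deg -0.016864285495507853
```

```bash
python3 -c "
from h import *
print(env.job_done())"
```

```text
the job is handed in; nothing more can be done
None
```

I slid the top windowed plate off its stack onto the stage, centred it, and pushed it back under both clips against the rear fence. I drove it with the fingers inside its window and never lifted it. The job is handed in, and the last move ended at about 28 s of the 64 s allowed.

**Last checks:**
- **Position:** the plate is about 0.2 mm off centre and square to the stage within about 0.1°. Its window lies over the opening, and its front edge is at x = −49.6 mm, so it is home within camera accuracy.
- **Fence force:** the total push averaged about 9.5 N, of which I judged about 4.3 N to be drag measured just before contact. That leaves about 5 N on the fence. The split is inferred, because the fence force can't be read separately.
- **Other plates:** the blank stack and dish are where they were, within about 1 mm for the stack. The middle windowed plate is still on the stack and lined up, but I had no earlier measurement of it to compare with.

**What disagreed:** the fingertips really end about 37.5 mm short of the reported tool point. My first pass went over the plate without touching it; the cameras showed this and I corrected the height. One edge-fitting script also failed after I lifted out, so I used a different measurement for the final numbers.

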